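# Fresh cells for the solar lantern's battery holder

## Robot

A 7-joint arm with a two-finger parallel gripper is mounted at the origin on the work surface. World frame = base frame: x ahead of the robot, y to its left, z up, the work surface at z = 0. Lengths are in mm, angles in rad, forces in N, time in s.
With the tool pointing down it reaches from about 425 to 925 mm from the base axis. Payload 6.8 kg.
Tool frame: the origin (TCP) lies on the centre line of the jaws, within the pads' length; the fingertips stand 8 mm ahead of it and the grasp point (between the pads) lies 11 mm behind it (env.tcp_to_tips is the distance from the TCP to the fingertips, in mm); z points along the fingers, x is the direction in which the jaws open and shut, and the axes are right-handed (so a half turn about z gives the same grasp; the last joint's range is limited). The gripper opens to 88 mm and grips with 3 to 60 N. Pads are 20 mm wide; open, the fingers measure 115 mm over their backs; the gripper's body (75 mm by 178 mm) begins 61 mm behind the grasp point.
Start: joints at [1.1, 0.477, 0.022, 1.555, -0.011, 1.109, -0.083], TCP at [239.563, -631.076, 230.664] pointing down, gripper open.
Joint ranges: [-2.96, 2.96], [-0.34, 2.1], [-1.41, 1.46], [0.24, 2.44], [-1.37, 4.51], [0.17, 1.92], [-2.96, 2.96]. Speed limits (rad/s): [2.39, 2.39, 3.14, 3.14, 3.14, 3.14, 3.14].

## Interface

Orientations are given as a unit quaternion [w, x, y, z].
In Python, from rig import env gives the robot as it stands.
- The arm moves only by the shell command python3 -m pendant 'ROWS'. ROWS is JSON, a list of rows, each an object with "grip": the gripper's target within -1 to 1 (shut at 1, half-way at 0, fully open at -1); "translation": the shift along the tool's x, y, z in m, a list of three; "delta_rot": the turn, a rotation vector about the tool's x, y, z in rad, a list of three. In form: [{"grip": grip, "translation": [x, y, z], "delta_rot": [wx, wy, wz]}, ...]. A call has exactly 10 rows; each row is the pose to reach, as a shift and turn from the pose measured when the call began, along the tool's axes at that moment; what a row does not reach only later rows make up. A row lasts 1/8 s, in which the tool goes at most 62.5 mm and 10.7 degrees, less where a joint would pass 70% of its speed; a pose out of reach is approached as far as the arm can. A call with a gripper value outside its range is refused whole. The fingers move at their own pace and stop on an object; the grip force is fixed at half the most. Time passes only in rows, so rows that repeat a pose let the fingers close, or fill a call up. It gives the time, the measured TCP pose, the force and the opening at its end, in the units of the state.
- env.state(): the state, without advancing time (a new reading comes with each control period).
- env.snapshot(name): name is "side" or "top"; returns a dict with "color" (480x640x3 uint8, blue, green, red), "camera_matrix" (3x3 intrinsics, pixels), "rvec" (rotation vector, rad) and "tvec" (3), from world to camera coordinates, as OpenCV has them. Camera axes: x right, y down, z forward; pixel columns grow to the right and rows downward; lengths in mm; the calibration is good to about 2 mm. A picture is of the moment at which its call begins. There is no depth.
- env.hand_in(): hands the job in, once; it reports no verdict.
The state is a dict: "t": time; "joints": joint angles; "joint_velocities": joint speeds; "effort": joint torques, N m; "eef_pos": TCP position; "tcp_rot": TCP orientation; "ft_force": force on the tool from outside, world axes, zero at the start; "wrist_torque": the same for the moment, N m; "finger_gap": finger opening in mm.
Only numpy, scipy, OpenCV 4.12 (cv2) and the standard library are available. Lean on these libraries where they do the work, as an engineer would, in place of code of your own. Each camera call takes 0.05 s, during which the arm holds its last target. There are 200 camera calls.

## Task

Load the red battery holder for the lantern: lift its white cover off, open only the box whose lid is orange like the lantern, and stand every cell you find in it upright in the holder, one to a pocket. Then shut the orange lid and put the cover back fully down over the holder. Keep the other two lids shut throughout and leave the lantern, cup, tin and comb where they are.

Things in the scene. Friction and masses are not known exactly. Their poses are not given: they have to be found in the camera images.
- orange_box: grey plastic box whose lid is orange, one of three in a row along y on a board 8 mm thick; fixed. Outside 134 (x) by 94 (y) by 42 mm high, walls and floor 4 mm; origin at the centre of its underside, z up, x from knob side to hinge; it holds the cells, upright in a file along x, hidden until the lid is open
- orange_lid (a joint): angle of the orange lid: 0 shut, 2.15 rad fully open (leaning back past upright). Lid 134 by 92 by 5 mm, hinged along the box's far (+x) top edge, its near edge swings up; a light, slightly stiff hinge that stays where it is left (about 1 N at the knob moves it)
- orange_hinge (a point): on the orange lid's hinge axis (which runs along the box's y), 67 mm in +x from the box's origin and 42 mm above it
- orange_knob (a point): point inside the orange lid's black knob, on its axis, 3 mm below its top; the knob is an upright cylinder of diameter 16 mm, 24 mm high, standing on the lid 118 mm from the hinge and 16 mm from the near edge; the point turns with the lid
- blue_box: grey plastic box whose lid is blue, one of three in a row along y on a board 8 mm thick; fixed. Outside 134 (x) by 94 (y) by 42 mm high, walls and floor 4 mm; origin at the centre of its underside, z up, x from knob side to hinge; to stay shut
- blue_lid (a joint): angle of the blue lid: 0 shut, 2.15 rad fully open (leaning back past upright). Lid 134 by 92 by 5 mm, hinged along the box's far (+x) top edge, its near edge swings up; a light, slightly stiff hinge that stays where it is left (about 1 N at the knob moves it)
- blue_knob (a point): point inside the blue lid's black knob, on its axis, 3 mm below its top; the knob is an upright cylinder of diameter 16 mm, 24 mm high, standing on the lid 118 mm from the hinge and 16 mm from the near edge; the point turns with the lid
- green_box: grey plastic box whose lid is green, one of three in a row along y on a board 8 mm thick; fixed. Outside 134 (x) by 94 (y) by 42 mm high, walls and floor 4 mm; origin at the centre of its underside, z up, x from knob side to hinge; to stay shut
- green_lid (a joint): angle of the green lid: 0 shut, 2.15 rad fully open (leaning back past upright). Lid 134 by 92 by 5 mm, hinged along the box's far (+x) top edge, its near edge swings up; a light, slightly stiff hinge that stays where it is left (about 1 N at the knob moves it)
- green_knob (a point): point inside the green lid's black knob, on its axis, 3 mm below its top; the knob is an upright cylinder of diameter 16 mm, 24 mm high, standing on the lid 118 mm from the hinge and 16 mm from the near edge; the point turns with the lid
- cell1: stubby copper-coloured battery cell, upright cylinder of diameter 22 mm, 35 mm high, 50 g, with a black band round its foot; origin at the centre of its underside, z along its axis. Present in some starts only (two to four cells in all)
- cell2: stubby copper-coloured battery cell, upright cylinder of diameter 22 mm, 35 mm high, 50 g, with a black band round its foot; origin at the centre of its underside, z along its axis. Present in some starts only (two to four cells in all)
- cell3: stubby copper-coloured battery cell, upright cylinder of diameter 22 mm, 35 mm high, 50 g, with a black band round its foot; origin at the centre of its underside, z along its axis. Present in some starts only (two to four cells in all)
- cell4: stubby copper-coloured battery cell, upright cylinder of diameter 22 mm, 35 mm high, 50 g, with a black band round its foot; origin at the centre of its underside, z along its axis. Present in some starts only (two to four cells in all)
- holder: red battery holder, fixed: base plate 176 (x) by 64 (y) by 6 mm, on it four open pockets in a line along x, each 34 by 34 mm inside, between ribs 4 mm thick and 10 mm high (tops 16 mm above the slab), ribs 156 by 42 mm over all; origin at the centre of its underside, x along its length. The cover starts on it
- pocket1 (a point): centre of the floor of pocket 1 of the holder, 6 mm above the slab, -57 mm along the holder's x
- pocket2 (a point): centre of the floor of pocket 2 of the holder, 6 mm above the slab, -19 mm along the holder's x
- pocket3 (a point): centre of the floor of pocket 3 of the holder, 6 mm above the slab, 19 mm along the holder's x
- pocket4 (a point): centre of the floor of pocket 4 of the holder, 6 mm above the slab, 57 mm along the holder's x
- cover: loose white cover, a box open below, 170 (x) by 56 (y) by 45 mm high, inside 164 by 50 by 42, 120 g; red grip bar 60 (x) by 12 (y) by 24 mm high on the middle of its top; origin at the centre of its lower rim, x along its length. Fully down it rests on the base plate, origin 6 mm above the holder's, 4 mm play all round; half turn alike. Free slab for it on the holder's +y side
- lantern: tall orange solar lantern, 90 mm wide, 225 mm high with its handle; origin at the centre of its underside; to be left alone
- cup: small hard yellow silicone cup, 64 mm across, 55 mm high; origin at the centre of its underside; to be left alone
- tin: shut aluminium tin, 72 by 102 by 34 mm; origin at the centre of its underside; to be left alone
- comb: flat wooden comb, 30 by 150 by 6 mm, lying on the slab; origin at the centre of its underside; to be left alone
Not all that is in view belongs to the job. What is meant by the cover is not yellow, and is the smaller of those in its own colour. Several things have the shape of the holder; the one meant has the colours described above.

How it is judged (in metres and radians):
On the way, in this order (a step that is already met when the one before it is completed fails the run):
1. the orange lid is open (value of joint orange_lid above 0.8 rad), for 0.2 s.
2. every cell stands upright in a pocket of the holder (x of cell1 in the frame of holder between -0.075 and 0.075 m and y of cell1 in the frame of holder between -0.012 and 0.012 m and z of cell1 in the frame of holder between 0.002 and 0.01 m and angle between each of cell1, cell2, cell3, cell4's own z axis and vertical below 0.12 rad and x of cell2 in the frame of holder between -0.075 and 0.075 m and y of cell2 in the frame of holder between -0.012 and 0.012 m and z of cell2 in the frame of holder between 0.002 and 0.01 m and x of cell3 in the frame of holder between -0.075 and 0.075 m and y of cell3 in the frame of holder between -0.012 and 0.012 m and z of cell3 in the frame of holder between 0.002 and 0.01 m and x of cell4 in the frame of holder between -0.075 and 0.075 m and y of cell4 in the frame of holder between -0.012 and 0.012 m and z of cell4 in the frame of holder between 0.002 and 0.01 m), for 0.2 s.
At the end, for the whole second after the job is handed in: every cell stands upright (within 0.12 rad) on the floor of a pocket (within 4 mm in height) of the holder; the cover sits fully down on the holder's base plate (within 8 mm sideways, 4 mm in height, 0.15 rad); all three lids are shut (below 0.06 rad); all at rest (all of step 2 and x of cover in the frame of holder between -0.008 and 0.008 m and y of cover in the frame of holder between -0.008 and 0.008 m and z of cover in the frame of holder between 0.002 and 0.01 m and angle between the x axis of cover and the x axis of holder, either way round below 0.15 rad and linear speed of each of cover, cell1, cell2, cell3, cell4 below 0.02 m/s and value of joint each of orange_lid, blue_lid, green_lid below 0.06 rad); the robot touches nothing.
It fails at once if the blue or the green lid is opened (value of joint any of blue_lid, green_lid above 0.15 rad).
It fails at once if the lantern, cup, tin or comb is moved by more than 3 cm or tipped (distance of any of lantern, cup, tin, comb from where it was at the start of the episode above 0.03 m or angle between any of lantern, cup, tin, comb's own z axis and vertical above 0.35 rad).
Of cell1, cell2, cell3, cell4 only 2 to 4 are there at a start; the rules pass over those that are not, and their reading is None.
At some moment in a run one of cover may be knocked a few centimetres aside while the robot is not near it.
It also fails if it takes over 210 s, if anything falls off the work surface, if the arm or the gripper's body presses on something with over 40 N, if the wrist force passes 120 N, or if a joint passes its speed limit or range.

## Working session

There is one attempt and no reset: what is moved stays moved. The work goes in short steps, Python scripts to look and compute and a shell command to move; the robot and the scene stay as the last step left them, time stands still between calls to the robot, and variables do not carry over. Pictures are saved under pics/ and viewed, about 12 in all and at most 16, crops included, and the job is handed in when it is done.

```bash
ls; mkdir -p pics; cat > h.py <<'E'
from rig import env
import numpy as np, cv2
from scipy.spatial.transform import Rotation as R
def snap(cam,name,crop=None,scale=1):
    s=env.snapshot(cam); im=s["color"]
    if crop: x0,y0,x1,y1=crop; im=im[y0:y1,x0:x1]
    if scale!=1: im=cv2.resize(im,None,fx=scale,fy=scale,interpolation=cv2.INTER_CUBIC)
    cv2.imwrite(f"pics/{name}.png",im); 
    return s
def cal(s): return np.array(s["camera_matrix"],float),np.array(s["rvec"],float).ravel(),np.array(s["tvec"],float).ravel()
def world(s,uv,z):
    K,r,t=cal(s); M=cv2.Rodrigues(r)[0]; d=M.T@np.linalg.inv(K)@np.array([uv[0],uv[1],1.]); c=-M.T@t
    return c+d*(z-c[2])/d[2]
def pix(s,p):
    K,r,t=cal(s); return cv2.projectPoints(np.array(p,float).reshape(-1,3),r,t,K,None)[0].reshape(-1,2)
def rows(p,yaw=None):
    """tool-frame shift (m) to reach world p (mm), and rotvec for tool-down with jaw axis x at yaw"""
    st=env.state(); q=np.array(st["tcp_rot"]); T=R.from_quat(q[[1,2,3,0]])
    d=T.inv().apply(np.array(p)-st["eef_pos"])/1000
    M=T.as_matrix(); y=np.arctan2(M[1,0],M[0,0])
    if yaw is None: yaw=y
    G=R.from_matrix(np.array([[np.cos(yaw),np.sin(yaw),0],[np.sin(yaw),-np.cos(yaw),0],[0,0,-1]]))
    print("trans",d.round(4),"rot",(T.inv()*G).as_rotvec().round(4),"yaw now",round(y,3))
E
cat > a.py <<'E'
from h import *
for c in("top","side"):
    s=snap(c,c+"0"); K,r,t=cal(s); print(c,(-cv2.Rodrigues(r)[0].T@t).round(),K[0,0])
print(env.state())
E
python3 a.py
```

```text
pics
top [ 354.   56. 1490.] 547.6761089405262
side [ -95.  945. 1158.] 555.6011463480039
{'t': 0.1, 'joints': array([ 1.0998916 ,  0.47769088,  0.02236613,  1.55628158, -0.01151192,
        1.1092892 , -0.08312081]), 'joint_velocities': array([-0.00113117, -0.00263009, -0.00076511, -0.00146268,  0.0003618 ,
       -0.00051598, -0.00172186]), 'effort': array([ 4.76117857e-03, -5.84088635e+01,  1.53986502e+00, -2.73315114e+01,
       -5.43060084e-02,  1.31483021e-02,  7.90875129e-05]), 'eef_pos': array([ 239.36403262, -630.60674048,  229.82717117]), 'tcp_rot': array([-3.91085404e-04,  8.23065141e-01, -5.67946459e-01, -6.63636367e-04]), 'ft_force': array([-0.14900238,  0.09305385,  0.10751922]), 'wrist_torque': array([-0.001652  ,  0.04471102,  0.09523297]), 'finger_gap': 88.12447770164691}
```

View pics/top0.png

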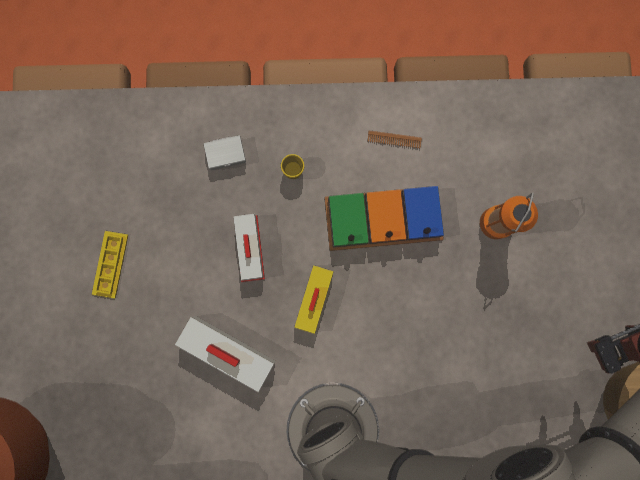

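View pics/side0.png

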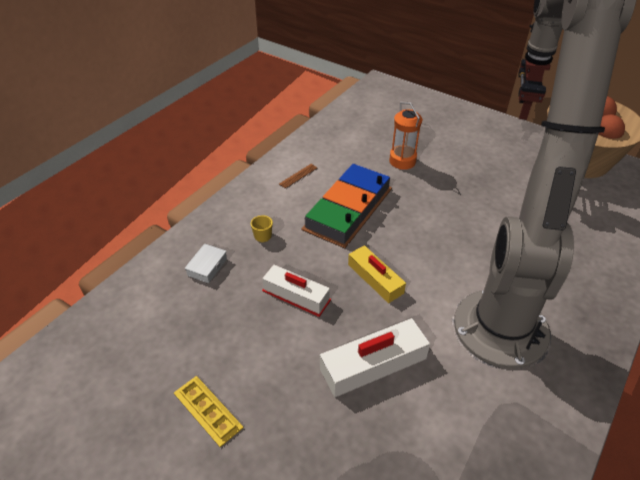

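Candidates for the cover: small white on red base (top 249,248), big white (225,354) and yellow (314,300). Candidates for the holder: red under the small white cover (249,248) and the empty yellow tray (110,265). I choose the small white cover on the red base, and the orange-lidded box at (387,216), which is the middle one. One close crop to check.

```bash
python3 -c "
from h import *
snap('top','c1',(210,180,460,290),3.2)
s=snap('side','c2',(250,150,410,330),3.3)"
```

```text
(no output)
```

View pics/c1.png

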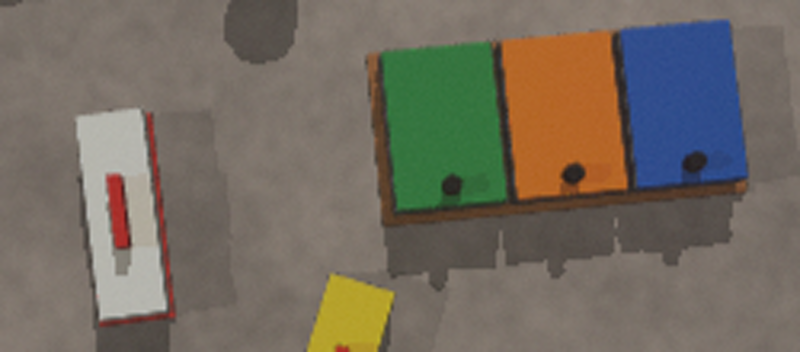

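View pics/c2.png

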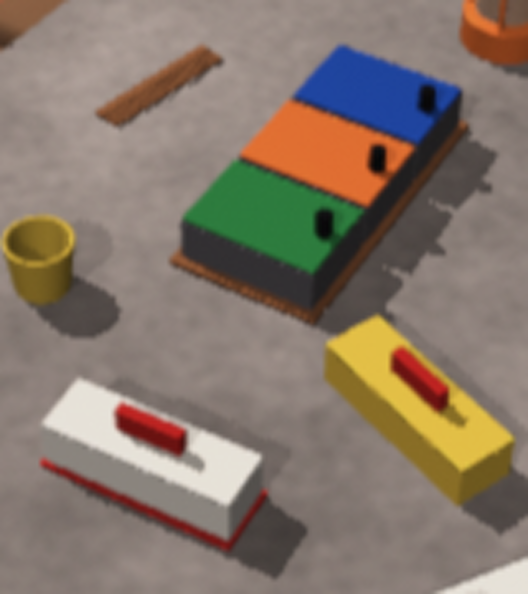

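```bash
cat > m.py <<'E'
from h import *
s=env.snapshot("top"); f=lambda U,V:((U+.5)/3.2-.5+210,(V+.5)/3.2-.5+180)
g=lambda U,V:((U+.5)/3.3-.5+250,(V+.5)/3.3-.5+150)
def rect(P,z,nm,F=f,s=s):
    W=np.array([world(s,F(*p),z)[:2] for p in P]); c=W.mean(0)
    a=(W[0]+W[1]-W[2]-W[3])/2; print(nm,c.round(1),"long",np.linalg.norm(a).round(1),"wid",np.linalg.norm((W[0]+W[3]-W[1]-W[2])/2).round(1),"yaw",np.arctan2(a[1],a[0]).round(3))
rect([(77,116),(142,109),(166,314),(100,321)],51,"cover")
rect([(500,41),(615,31),(630,188),(514,200)],55,"olid")
print("knob",world(s,f(573,173),79),"grip",world(s,f(118,211),75))
s2=env.snapshot("side")
rect([(43,425),(80,380),(262,458),(230,503)],51,"cover side",g,s2)
print("knob",world(s2,g(378,149),79),"grip",world(s2,g(151,424),75))
E
python3 m.py
```

```text
cover [484.3 209.6] long 170.8 wid 54.2 yaw 0.099
olid [ 557.2 -158.6] long 132.3 wid 96.2 yaw 0.05
knob [ 505.92877897 -159.79884582   79.        ] grip [484.91447736 209.57408206  75.        ]
cover side [484.8 212.7] long 167.6 wid 52.9 yaw 0.113
knob [ 507.14919729 -159.26928897   79.        ] grip [482.8834949  215.70816822  75.        ]
```

```bash
cat > m2.py <<'E'
from h import *
s=env.snapshot("top"); print("lantern base",world(s,(495,225),10),"cup",world(s,(292,168),20),"tin",world(s,(225,155),34),"ytray",world(s,(110,265),10))
f=lambda U,V:((U+.5)/3.2-.5+210,(V+.5)/3.2-.5+180)
a,b,c,d=[world(s,f(*p),55) for p in((381,52),(730,21),(747,178),(394,212))]; print([v.round(1) for v in(a,b,c,d)])
rows([239,-630,340]); rows([590,-200,340],-1.47)
E
python3 m2.py
```

```text
lantern base [ 529.80019822 -461.27165448   10.        ] cup [699.7456069   88.26439575  20.        ] tin [736.9569066  268.81224358  34.        ] ytray [447.88714121 585.56408304  10.        ]
[array([613.6,  -8.2,  55. ]), array([ 632.3, -299.4,   55. ]), array([ 500.7, -306.8,   55. ]), array([480.1, -14.9,  55. ])]
trans [-0.0011  0.0002 -0.1096] rot [0.     0.0004 0.    ] yaw now -1.208
trans [-0.2786 -0.4806 -0.1095] rot [1.00e-04 4.00e-04 2.62e-01] yaw now -1.208
```

```bash
python3 -m pendant '[{"grip":-1,"translation":[0,0,-0.06],"delta_rot":[0,0,0]},{"grip":-1,"translation":[0,0,-0.11],"delta_rot":[0,0,0]},{"grip":-1,"translation":[-0.035,-0.06,-0.11],"delta_rot":[0,0,0.1]},{"grip":-1,"translation":[-0.065,-0.115,-0.11],"delta_rot":[0,0,0.2]},{"grip":-1,"translation":[-0.1,-0.17,-0.11],"delta_rot":[0,0,0.262]},{"grip":-1,"translation":[-0.13,-0.225,-0.11],"delta_rot":[0,0,0.262]},{"grip":-1,"translation":[-0.16,-0.28,-0.11],"delta_rot":[0,0,0.262]},{"grip":-1,"translation":[-0.19,-0.335,-0.11],"delta_rot":[0,0,0.262]},{"grip":-1,"translation":[-0.22,-0.385,-0.11],"delta_rot":[0,0,0.262]},{"grip":-1,"translation":[-0.25,-0.43,-0.11],"delta_rot":[0,0,0.262]}]'; python3 -c "
from h import *
rows([484.5,210.5,150],-1.47)"
```

```text
t: 1.6
eef_pos: [553.9, -242.9, 340.7]
tcp_rot: [-0.0, 0.742, -0.671, 0.0]
ft_force: [0.3, -0.8, -0.1]
finger_gap: 88.0
trans [-0.4581  0.0235  0.1908] rot [-0.0003  0.0002  0.0001] yaw now -1.47
```

```bash
python3 -m pendant '[{"grip":-1,"translation":[-0.055,0.003,0],"delta_rot":[0,0,0]},{"grip":-1,"translation":[-0.11,0.006,0],"delta_rot":[0,0,0]},{"grip":-1,"translation":[-0.165,0.009,0],"delta_rot":[0,0,0]},{"grip":-1,"translation":[-0.22,0.012,0.02],"delta_rot":[0,0,0]},{"grip":-1,"translation":[-0.275,0.015,0.05],"delta_rot":[0,0,0]},{"grip":-1,"translation":[-0.325,0.018,0.08],"delta_rot":[0,0,0]},{"grip":-1,"translation":[-0.375,0.02,0.11],"delta_rot":[0,0,0]},{"grip":-1,"translation":[-0.42,0.022,0.15],"delta_rot":[0,0,0]},{"grip":-1,"translation":[-0.458,0.0235,0.19],"delta_rot":[0,0,0]},{"grip":-1,"translation":[-0.458,0.0235,0.19],"delta_rot":[0,0,0]}]'; python3 -c "
from h import *
rows([484.5,210.5,62],-1.47)
s=snap('side','d1',(220,200,380,340),4)"
```

```text
t: 2.85
eef_pos: [481.6, 212.9, 148.1]
tcp_rot: [0.002, 0.744, -0.668, -0.002]
ft_force: [0.5, 0.2, 0.4]
finger_gap: 88.0
trans [ 0.0027 -0.0031  0.0861] rot [0.0051 0.0002 0.0059] yaw now -1.464
```

View pics/d1.png

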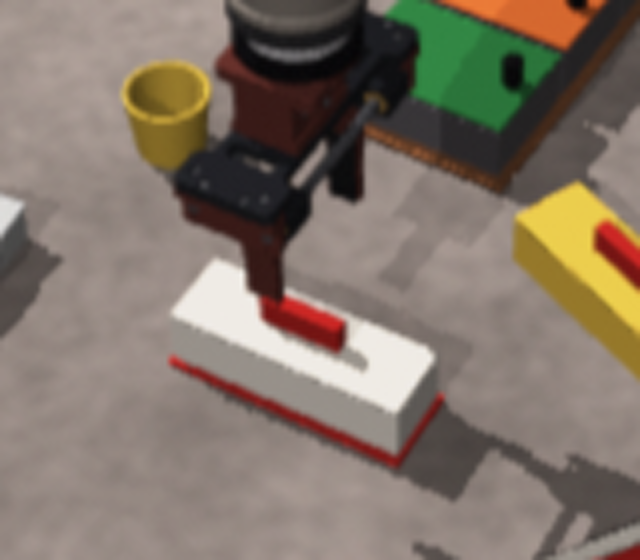

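The open jaws straddle the red bar (crop ~300,320) and the cover has not moved. I'll descend and grip.

```bash
python3 -m pendant '[{"grip":-1,"translation":[0.003,-0.003,0.03],"delta_rot":[0,0,0]},{"grip":-1,"translation":[0.003,-0.003,0.06],"delta_rot":[0,0,0]},{"grip":-1,"translation":[0.003,-0.003,0.086],"delta_rot":[0,0,0]},{"grip":-1,"translation":[0.003,-0.003,0.086],"delta_rot":[0.005,0,0.006]},{"grip":1,"translation":[0.003,-0.003,0.086],"delta_rot":[0.005,0,0.006]},{"grip":1,"translation":[0.003,-0.003,0.086],"delta_rot":[0.005,0,0.006]},{"grip":1,"translation":[0.003,-0.003,0.086],"delta_rot":[0.005,0,0.006]},{"grip":1,"translation":[0.003,-0.003,0.086],"delta_rot":[0.005,0,0.006]},{"grip":1,"translation":[0.003,-0.003,0.086],"delta_rot":[0.005,0,0.006]},{"grip":1,"translation":[0.003,-0.003,0.086],"delta_rot":[0.005,0,0.006]}]'; python3 -c "
from h import *
rows([472,335,70],-1.47)"
```

```text
t: 4.15
eef_pos: [486.4, 208.5, 63.7]
tcp_rot: [-0.001, 0.741, -0.672, 0.001]
ft_force: [1.0, 0.0, 0.9]
finger_gap: 31.1
trans [-0.1273  0.0019 -0.0064] rot [-0.0024 -0.0003 -0.0029] yaw now -1.473
```

```bash
python3 -m pendant '[{"grip":1,"translation":[0,0,0],"delta_rot":[0,0,0]},{"grip":1,"translation":[0,0,0],"delta_rot":[0,0,0]},{"grip":1,"translation":[0,0,0],"delta_rot":[0,0,0]},{"grip":1,"translation":[0,0,0],"delta_rot":[0,0,0]},{"grip":1,"translation":[0,0,0],"delta_rot":[0,0,0]},{"grip":1,"translation":[0,0,0],"delta_rot":[0,0,0]},{"grip":1,"translation":[0,0,-0.03],"delta_rot":[0,0,0]},{"grip":1,"translation":[0,0,-0.07],"delta_rot":[0,0,0]},{"grip":1,"translation":[0,0,-0.07],"delta_rot":[0,0,0]},{"grip":1,"translation":[0,0,-0.07],"delta_rot":[0,0,0]}]'; python3 -c "
from h import *
rows([472,335,56],-1.47)"
```

```text
t: 5.4
eef_pos: [485.7, 207.4, 132.9]
tcp_rot: [0.0, 0.741, -0.672, 0.001]
ft_force: [-0.6, -0.2, -1.6]
finger_gap: 11.4
trans [-0.1285  0.0014  0.0767] rot [-0.0013 -0.0017 -0.0037] yaw now -1.474
```

```bash
python3 -m pendant '[{"grip":1,"translation":[-0.04,0,0],"delta_rot":[0,0,0]},{"grip":1,"translation":[-0.09,0.001,0],"delta_rot":[0,0,0]},{"grip":1,"translation":[-0.1285,0.001,0.02],"delta_rot":[0,0,0]},{"grip":1,"translation":[-0.1285,0.001,0.05],"delta_rot":[0,0,0]},{"grip":1,"translation":[-0.1285,0.001,0.07],"delta_rot":[0,0,0]},{"grip":1,"translation":[-0.1285,0.001,0.076],"delta_rot":[0,0,0]},{"grip":1,"translation":[-0.1285,0.001,0.076],"delta_rot":[0,0,0]},{"grip":-1,"translation":[-0.1285,0.001,0.076],"delta_rot":[0,0,0]},{"grip":-1,"translation":[-0.1285,0.001,0.076],"delta_rot":[0,0,0]},{"grip":-1,"translation":[-0.1285,0.001,0.076],"delta_rot":[0,0,0]}]'; python3 -c "
from h import *
rows([505,-160,200],0.06)"
```

```text
t: 6.65
eef_pos: [472.6, 334.9, 56.7]
tcp_rot: [0.0, 0.74, -0.672, 0.001]
ft_force: [-0.3, -0.0, -0.1]
finger_gap: 38.2
trans [ 0.4959  0.0153 -0.1425] rot [ 2.000e-04 -2.400e-03 -1.534e+00] yaw now -1.474
```

```bash
python3 -m pendant '[{"grip":-1,"translation":[0,0,0],"delta_rot":[0,0,0]},{"grip":-1,"translation":[0,0,-0.05],"delta_rot":[0,0,0]},{"grip":-0.4,"translation":[0,0,-0.1],"delta_rot":[0,0,0]},{"grip":0,"translation":[0.055,0.002,-0.14],"delta_rot":[0,0,0]},{"grip":0,"translation":[0.11,0.004,-0.14],"delta_rot":[0,0,0]},{"grip":0,"translation":[0.165,0.006,-0.14],"delta_rot":[0,0,0]},{"grip":0,"translation":[0.22,0.008,-0.14],"delta_rot":[0,0,0]},{"grip":0,"translation":[0.275,0.010,-0.14],"delta_rot":[0,0,0]},{"grip":0,"translation":[0.33,0.012,-0.14],"delta_rot":[0,0,0]},{"grip":0,"translation":[0.385,0.014,-0.14],"delta_rot":[0,0,0.036]}]'; python3 -c "
from h import *
rows([506,-160,100],-1.51)
rows([506,-160,68],-1.51)"
```

```text
t: 7.9
eef_pos: [495.5, -51.3, 197.6]
tcp_rot: [-0.0, 0.728, -0.686, 0.001]
ft_force: [0.5, -0.5, 0.1]
finger_gap: 43.8
trans [ 0.109  -0.0038  0.0978] rot [-0.002  -0.0018 -0.0008] yaw now -1.511
trans [ 0.1089 -0.0037  0.1298] rot [-0.002  -0.0018 -0.0008] yaw now -1.511
```

```bash
python3 -m pendant '[{"grip":0,"translation":[0.055,-0.002,0],"delta_rot":[0,0,0]},{"grip":0,"translation":[0.109,-0.004,0.02],"delta_rot":[0,0,0]},{"grip":0,"translation":[0.109,-0.004,0.07],"delta_rot":[0,0,0]},{"grip":0,"translation":[0.109,-0.004,0.11],"delta_rot":[0,0,0]},{"grip":0,"translation":[0.109,-0.004,0.129],"delta_rot":[0,0,0]},{"grip":0,"translation":[0.109,-0.004,0.129],"delta_rot":[0,0,0]},{"grip":1,"translation":[0.109,-0.004,0.129],"delta_rot":[0,0,0]},{"grip":1,"translation":[0.109,-0.004,0.129],"delta_rot":[0,0,0]},{"grip":1,"translation":[0.109,-0.004,0.129],"delta_rot":[0,0,0]},{"grip":1,"translation":[0.109,-0.004,0.129],"delta_rot":[0,0,0]}]'; cat > arc.py <<'E'
from h import *
st=env.state(); q=np.array(st["tcp_rot"]); T=R.from_quat(q[[1,2,3,0]]); a=0.06
for th in np.arange(.15,1.51,.15):
    x=-118*np.cos(th)+19.5*np.sin(th)+118; z=118*np.sin(th)+19.5*np.cos(th)-19.5
    print(round(th,2),(T.inv().apply([x*np.cos(a),x*np.sin(a),z])/1000).round(3))
s=snap("side","e1",(280,120,440,260),4); t=snap("top","e2",(180,190,280,300),5)
E
python3 arc.py
```

```text
t: 9.15
eef_pos: [506.8, -159.8, 69.5]
tcp_rot: [-0.001, 0.728, -0.686, 0.002]
ft_force: [-0.3, 0.8, 4.4]
finger_gap: 14.9
0.15 [ 0.    -0.004 -0.017]
0.3 [ 0.    -0.011 -0.034]
0.45 [ 0.    -0.02  -0.049]
0.6 [ 0.    -0.032 -0.063]
0.75 [ 0.    -0.045 -0.075]
0.9 [ 0.    -0.06  -0.085]
1.05 [ 0.    -0.076 -0.092]
1.2 [ 0.    -0.094 -0.097]
1.35 [ 0.    -0.111 -0.1  ]
1.5 [ 0.    -0.129 -0.099]
```

View pics/e1.png

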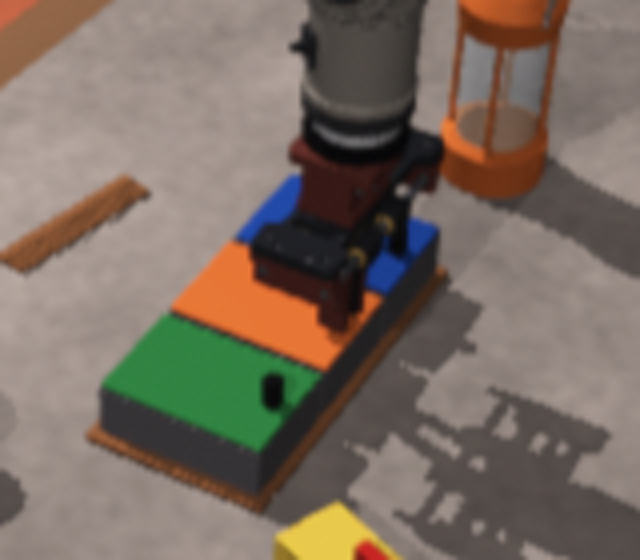

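View pics/e2.png

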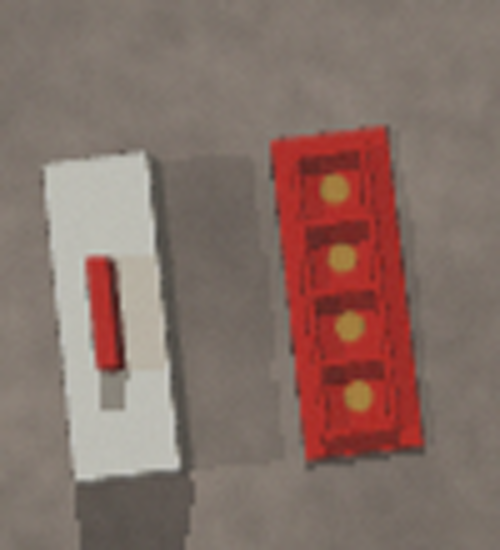

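The gripper has the orange knob, with the gap at about 15. The holder is uncovered, its pocket dots in the top crop at (335,188), (342,259), (350,326) and (358,396). Opening the lid along its arc.

```bash
python3 -m pendant '[{"grip":1,"translation":[0,-0.004,-0.017],"delta_rot":[0,0,0]},{"grip":1,"translation":[0,-0.011,-0.034],"delta_rot":[0,0,0]},{"grip":1,"translation":[0,-0.020,-0.049],"delta_rot":[0,0,0]},{"grip":1,"translation":[0,-0.032,-0.063],"delta_rot":[0,0,0]},{"grip":1,"translation":[0,-0.045,-0.075],"delta_rot":[0,0,0]},{"grip":1,"translation":[0,-0.060,-0.085],"delta_rot":[0,0,0]},{"grip":1,"translation":[0,-0.076,-0.092],"delta_rot":[0,0,0]},{"grip":1,"translation":[0,-0.094,-0.097],"delta_rot":[0,0,0]},{"grip":1,"translation":[0,-0.111,-0.100],"delta_rot":[0,0,0]},{"grip":1,"translation":[0,-0.120,-0.100],"delta_rot":[0,0,0]}]'; python3 -c "
from h import *
s=snap('side','f1',(280,120,440,260),4); t=snap('top','f2',(300,150,460,270),5)
f=lambda U,V:((U+.5)/5-.5+180,(V+.5)/5-.5+190)
W=np.array([world(t,f(*p),6)[:2] for p in((335,188),(342,259),(350,326),(358,396))]);print(W.round(1),W.mean(0))
C=np.array([world(t,f(*p),6)[:2] for p in((272,140),(389,126),(424,451),(305,464))]);print(C.round(1),C.mean(0))
"
```

```text
t: 10.5
eef_pos: [626.5, -151.6, 170.0]
tcp_rot: [-0.001, 0.728, -0.685, 0.001]
ft_force: [-2.0, 2.0, 5.5]
finger_gap: 15.2
[[541.7 216.2]
 [502.7 212.9]
 [466.  209.1]
 [427.9 205.4]] [484.56466392 210.89160093]
[[569.  250.2]
 [575.1 186.2]
 [397.3 170.2]
 [392.  234.5]] [483.32587024 210.26227308]
```

View pics/f1.png

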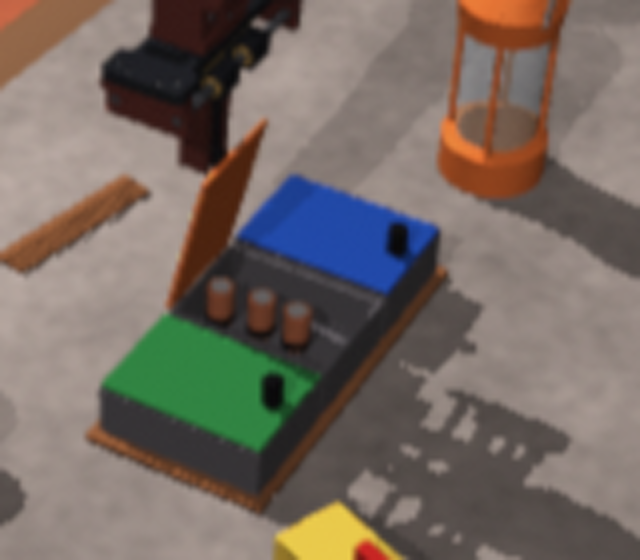

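The lid stands near upright, and three cells show in the box (side crop tops 221,286; 261,296; 297,310). I'll release the knob, get in front of the lid and push it further back.

```bash
python3 -m pendant '[{"grip":0,"translation":[0,0,0],"delta_rot":[0,0,0]},{"grip":0,"translation":[0,0,0],"delta_rot":[0,0,0]},{"grip":0,"translation":[0,0,0],"delta_rot":[0,0,0]},{"grip":0,"translation":[0,0,-0.03],"delta_rot":[0,0,0]},{"grip":0.5,"translation":[0,0,-0.07],"delta_rot":[0,0,0]},{"grip":1,"translation":[0,0.04,-0.07],"delta_rot":[0,0,0]},{"grip":1,"translation":[0,0.09,-0.06],"delta_rot":[0,0,0]},{"grip":1,"translation":[0,0.09,-0.02],"delta_rot":[0,0,0]},{"grip":1,"translation":[0,0.08,0.01],"delta_rot":[0,0,0]},{"grip":1,"translation":[0,0.06,0.01],"delta_rot":[0,0,0]}]'
python3 -m pendant '[{"grip":1,"translation":[0,-0.02,0],"delta_rot":[0,0,0]},{"grip":1,"translation":[0,-0.04,0],"delta_rot":[0,0,0]},{"grip":1,"translation":[0,-0.06,0],"delta_rot":[0,0,0]},{"grip":1,"translation":[0,-0.08,0],"delta_rot":[0,0,0]},{"grip":1,"translation":[0,-0.095,0],"delta_rot":[0,0,0]},{"grip":1,"translation":[0,-0.103,0],"delta_rot":[0,0,0]},{"grip":1,"translation":[0,-0.103,0],"delta_rot":[0,0,0]},{"grip":1,"translation":[0,-0.06,0],"delta_rot":[0,0,0]},{"grip":0.3,"translation":[0,0,-0.02],"delta_rot":[0,0,0]},{"grip":0.3,"translation":[0,0.06,-0.02],"delta_rot":[0,0,0]}]'
python3 -c "
from h import *
t=snap('side','g1',(280,120,440,260),4)
f=lambda U,V:((U+.5)/4-.5+280,(V+.5)/4-.5+120)
print(np.array([world(t,f(*p),47)[:2] for p in((221,286),(261,296),(297,310))]).round(1))
rows([560,-160,150],-1.51)"
```

```text
t: 11.85
eef_pos: [565.0, -155.6, 157.2]
tcp_rot: [0.0, 0.728, -0.686, -0.0]
ft_force: [0.8, -0.2, 0.2]
finger_gap: 0.3
t: 13.1
eef_pos: [504.0, -159.6, 178.6]
tcp_rot: [-0.0, 0.728, -0.686, 0.001]
ft_force: [0.1, -0.3, 0.1]
finger_gap: 17.0
[[ 607.9 -155. ]
 [ 576.3 -162.8]
 [ 545.  -164.8]]
trans [ 0.0034 -0.0674  0.0251] rot [ 0.011  -0.0008 -0.0039] yaw now -1.514
```

View pics/g1.png

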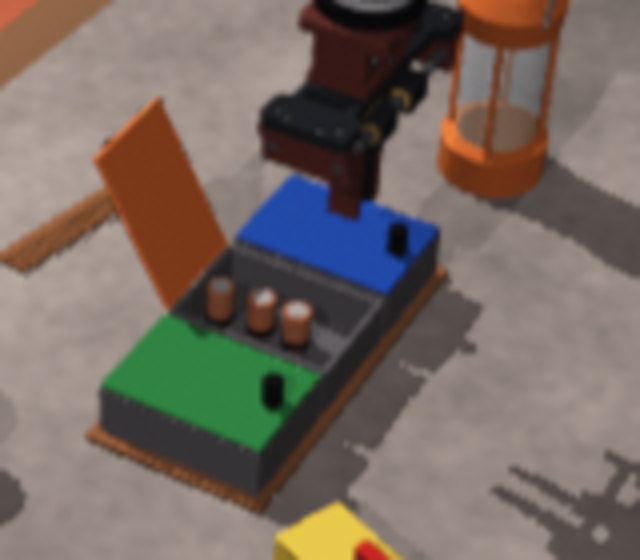

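```bash
python3 -m pendant '[{"grip":0.1,"translation":[0.006,-0.041,0],"delta_rot":[0,0,0]},{"grip":0.1,"translation":[0.006,-0.041,0.03],"delta_rot":[0.01,0,0]},{"grip":0.1,"translation":[0.006,-0.041,0.07],"delta_rot":[0.01,0,0]},{"grip":0.1,"translation":[0.006,-0.041,0.11],"delta_rot":[0.01,0,0]},{"grip":0.1,"translation":[0.006,-0.041,0.135],"delta_rot":[0.01,0,0]},{"grip":0.1,"translation":[0.006,-0.041,0.1445],"delta_rot":[0.01,0,0]},{"grip":0.1,"translation":[0.006,-0.041,0.1445],"delta_rot":[0.01,0,0]},{"grip":1,"translation":[0.006,-0.041,0.1445],"delta_rot":[0.01,0,0]},{"grip":1,"translation":[0.006,-0.041,0.1445],"delta_rot":[0.01,0,0]},{"grip":1,"translation":[0.006,-0.041,0.1445],"delta_rot":[0.01,0,0]}]'
python3 -c "
from h import *
t=snap('side','h1',(280,120,440,260),4)
f=lambda U,V:((U+.5)/4-.5+280,(V+.5)/4-.5+120)
for th in (1.9,2,2.1,2.15): print(th,(pix(t,[624-134*np.cos(th),-155,50+134*np.sin(th)])[0]-[280,120])*4)
rows([427.6,205.2,110]);rows([465.5,208.8,110]); rows([503.3,212.4,110]); rows([541.2,216,110])"
```

```text
t: 14.4
eef_pos: [533.3, -164.5, 31.8]
tcp_rot: [0.0, 0.727, -0.687, 0.001]
ft_force: [-1.1, -0.1, 4.7]
finger_gap: 19.4
1.9 [156.43933457 119.81904005]
2 [142.64118385 119.50776209]
2.1 [129.60469013 120.79180588]
2.15 [123.41347947 122.02017111]
trans [-0.3751  0.0845 -0.0788] rot [-0.0007 -0.0015  0.    ] yaw now -1.514
trans [-0.3765  0.0464 -0.0788] rot [-0.0007 -0.0015  0.    ] yaw now -1.514
trans [-0.3779  0.0085 -0.0788] rot [-0.0007 -0.0015  0.    ] yaw now -1.514
trans [-0.3794 -0.0296 -0.0787] rot [-0.0007 -0.0015  0.    ] yaw now -1.514
```

View pics/h1.png

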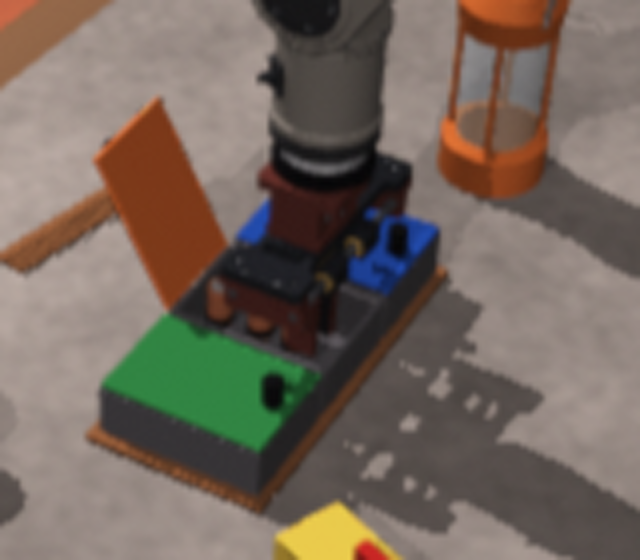

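The tool stopped about 12 mm short in x, so the pads hold only the cell's edge (gap 19.4, the cell is 22). I'll open, shift forward and regrip.

```bash
python3 -m pendant '[{"grip":0.1,"translation":[0,0,0],"delta_rot":[0,0,0]},{"grip":0.1,"translation":[0,0,0],"delta_rot":[0,0,0]},{"grip":0.1,"translation":[0.001,-0.007,-0.002],"delta_rot":[0,0,0]},{"grip":0.1,"translation":[0.001,-0.014,-0.002],"delta_rot":[0,0,0]},{"grip":0.1,"translation":[0.001,-0.014,-0.002],"delta_rot":[0,0,0]},{"grip":0.1,"translation":[0.001,-0.014,-0.002],"delta_rot":[0,0,0]},{"grip":1,"translation":[0.001,-0.014,-0.002],"delta_rot":[0,0,0]},{"grip":1,"translation":[0.001,-0.014,-0.002],"delta_rot":[0,0,0]},{"grip":1,"translation":[0.001,-0.014,-0.002],"delta_rot":[0,0,0]},{"grip":1,"translation":[0.001,-0.014,-0.002],"delta_rot":[0,0,0]}]'
python3 -c "
from h import *
print(env.state()['ft_force'])
rows([427.6,205.2,110]);rows([465.5,208.8,110]); rows([503.3,212.4,110]); rows([541.2,216,110])"
```

```text
t: 15.7
eef_pos: [547.2, -164.8, 33.8]
tcp_rot: [0.0, 0.727, -0.687, 0.001]
ft_force: [-0.2, -0.4, 1.0]
finger_gap: 21.2
[-0.16652377 -0.40815865  0.97047611]
trans [-0.3761  0.0984 -0.0768] rot [-0.0005 -0.0015  0.    ] yaw now -1.514
trans [-0.3775  0.0603 -0.0768] rot [-0.0005 -0.0015  0.    ] yaw now -1.514
trans [-0.379   0.0224 -0.0768] rot [-0.0005 -0.0015  0.    ] yaw now -1.514
trans [-0.3804 -0.0157 -0.0767] rot [-0.0005 -0.0015  0.    ] yaw now -1.514
```

```bash
python3 -m pendant '[{"grip":1,"translation":[0,0,-0.05],"delta_rot":[0,0,0]},{"grip":1,"translation":[0,0,-0.09],"delta_rot":[0,0,0]},{"grip":1,"translation":[-0.05,0.008,-0.09],"delta_rot":[0,0,0]},{"grip":1,"translation":[-0.105,0.017,-0.09],"delta_rot":[0,0,0]},{"grip":1,"translation":[-0.16,0.026,-0.09],"delta_rot":[0,0,0]},{"grip":1,"translation":[-0.215,0.035,-0.09],"delta_rot":[0,0,0]},{"grip":1,"translation":[-0.27,0.044,-0.09],"delta_rot":[0,0,0]},{"grip":1,"translation":[-0.325,0.053,-0.09],"delta_rot":[0,0,0]},{"grip":1,"translation":[-0.3775,0.060,-0.08],"delta_rot":[0,0,0]},{"grip":1,"translation":[-0.3775,0.060,-0.06],"delta_rot":[0,0,0]}]'
python3 -c "
from h import *
t=snap('top','i1',(300,150,460,270),5)
t=snap('side','i2',(230,150,430,330),4)
rows([465.5,208.8,28.5],-1.476)"
```

```text
t: 16.95
eef_pos: [465.2, 214.6, 94.0]
tcp_rot: [-0.002, 0.73, -0.684, 0.0]
ft_force: [0.4, -0.7, -0.3]
finger_gap: 21.6
trans [ 0.0001 -0.0015  0.0632] rot [ 0.0027 -0.0027 -0.0358] yaw now -1.512
```

View pics/i1.png

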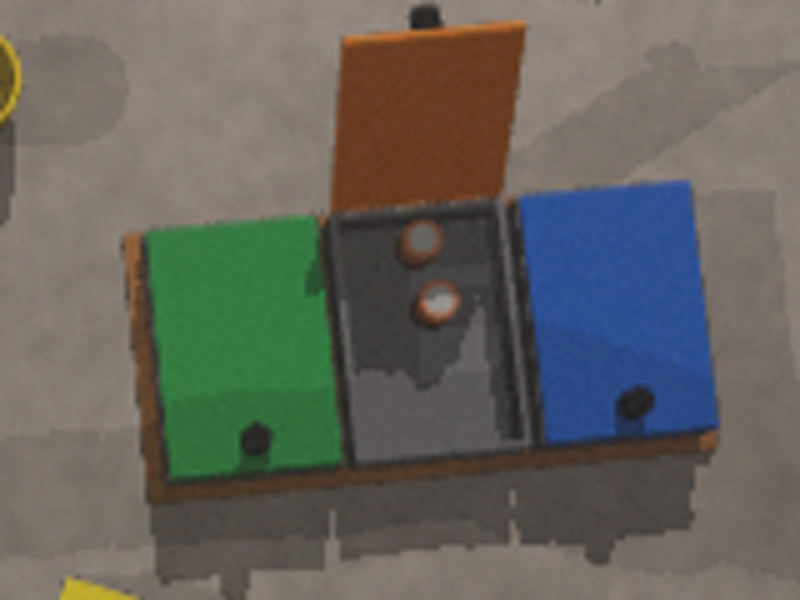

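Two cells are left, with tops at top crop (422,240) and (438,301), and there is no fourth. I'll lower this one into pocket 2.

```bash
python3 -m pendant '[{"grip":1,"translation":[0,-0.001,0.02],"delta_rot":[0.003,-0.003,0]},{"grip":1,"translation":[0,-0.001,0.04],"delta_rot":[0.003,-0.003,0]},{"grip":1,"translation":[0,-0.001,0.055],"delta_rot":[0.003,-0.003,0]},{"grip":1,"translation":[0,-0.001,0.063],"delta_rot":[0.003,-0.003,0]},{"grip":1,"translation":[0,-0.001,0.063],"delta_rot":[0.003,-0.003,0]},{"grip":1,"translation":[0,-0.001,0.063],"delta_rot":[0.003,-0.003,0]},{"grip":0,"translation":[0,-0.001,0.063],"delta_rot":[0.003,-0.003,0]},{"grip":0,"translation":[0,-0.001,0.063],"delta_rot":[0.003,-0.003,0]},{"grip":0,"translation":[0,-0.001,0.063],"delta_rot":[0.003,-0.003,0]},{"grip":0,"translation":[0,-0.001,0.05],"delta_rot":[0.003,-0.003,0]}]'
python3 -c "
from h import *
t=env.snapshot('top')
f=lambda U,V:((U+.5)/5-.5+300,(V+.5)/5-.5+150)
W=[world(t,f(*p),47).round(1) for p in((422,240),(438,301))];print(W)
rows([*W[1][:2],150],-1.51);rows([*W[0][:2],150],-1.51)"
```

```text
t: 18.3
eef_pos: [464.4, 208.6, 41.5]
tcp_rot: [0.001, 0.728, -0.686, -0.0]
ft_force: [0.3, -0.0, 0.4]
finger_gap: 43.9
[array([ 606.7, -156.1,   47. ]), array([ 573.6, -163.3,   47. ])]
trans [ 0.3783 -0.086  -0.1067] rot [-0.0015  0.0008 -0.0017] yaw now -1.512
trans [ 0.373  -0.1194 -0.1066] rot [-0.0015  0.0008 -0.0017] yaw now -1.512
```

```bash
python3 -m pendant '[{"grip":0,"translation":[0,0,-0.05],"delta_rot":[0,0,0]},{"grip":0,"translation":[0.04,-0.01,-0.08],"delta_rot":[0,0,0]},{"grip":0,"translation":[0.095,-0.022,-0.08],"delta_rot":[0,0,0]},{"grip":0.1,"translation":[0.15,-0.035,-0.08],"delta_rot":[0,0,0]},{"grip":0.1,"translation":[0.205,-0.048,-0.08],"delta_rot":[0,0,0]},{"grip":0.1,"translation":[0.26,-0.061,-0.08],"delta_rot":[0,0,0]},{"grip":0.1,"translation":[0.315,-0.074,-0.08],"delta_rot":[0,0,0]},{"grip":0.1,"translation":[0.365,-0.084,-0.08],"delta_rot":[0,0,0]},{"grip":0.1,"translation":[0.378,-0.087,-0.07],"delta_rot":[0,0,0]},{"grip":0.1,"translation":[0.378,-0.087,-0.06],"delta_rot":[0,0,0]}]'
python3 -c "
from h import *
rows([575,-163,34],-1.51)"
```

```text
t: 19.6
eef_pos: [574.6, -163.2, 103.0]
tcp_rot: [-0.001, 0.727, -0.686, 0.0]
ft_force: [0.6, 0.5, 0.0]
finger_gap: 39.8
trans [-0.0001 -0.0003  0.069 ] rot [-0.0018  0.0011 -0.0031] yaw now -1.513
```

```bash
python3 -m pendant '[{"grip":0.1,"translation":[0,0,0.025],"delta_rot":[0,0,0]},{"grip":0.1,"translation":[0,0,0.05],"delta_rot":[0,0,0]},{"grip":0.1,"translation":[0,0,0.065],"delta_rot":[0,0,0]},{"grip":0.1,"translation":[0,0,0.069],"delta_rot":[0,0,0]},{"grip":0.1,"translation":[0,0,0.069],"delta_rot":[0,0,0]},{"grip":1,"translation":[0,0,0.069],"delta_rot":[0,0,0]},{"grip":1,"translation":[0,0,0.069],"delta_rot":[0,0,0]},{"grip":1,"translation":[0,0,0.069],"delta_rot":[0,0,0]},{"grip":1,"translation":[0,0,0.069],"delta_rot":[0,0,0]},{"grip":1,"translation":[0,0,0.069],"delta_rot":[0,0,0]}]'
python3 -c "
from h import *
rows([503.3,212.4,110])"
```

```text
t: 20.85
eef_pos: [575.2, -163.2, 34.6]
tcp_rot: [-0.001, 0.727, -0.686, 0.001]
ft_force: [-1.1, -0.1, 6.1]
finger_gap: 21.2
trans [-0.3792  0.05   -0.0752] rot [-0.0027  0.0008 -0.    ] yaw now -1.513
```

```bash
python3 -m pendant '[{"grip":1,"translation":[0,0,-0.05],"delta_rot":[0,0,0]},{"grip":1,"translation":[0,0,-0.09],"delta_rot":[0,0,0]},{"grip":1,"translation":[-0.05,0.007,-0.09],"delta_rot":[0,0,0]},{"grip":1,"translation":[-0.105,0.014,-0.09],"delta_rot":[0,0,0]},{"grip":1,"translation":[-0.16,0.021,-0.09],"delta_rot":[0,0,0]},{"grip":1,"translation":[-0.215,0.028,-0.09],"delta_rot":[0,0,0]},{"grip":1,"translation":[-0.27,0.036,-0.09],"delta_rot":[0,0,0]},{"grip":1,"translation":[-0.325,0.043,-0.09],"delta_rot":[0,0,0]},{"grip":1,"translation":[-0.379,0.050,-0.08],"delta_rot":[0,0,0]},{"grip":1,"translation":[-0.379,0.050,-0.075],"delta_rot":[0,0,0]}]'
python3 -c "
from h import *
t=snap('side','j1',(220,190,380,330),4)
rows([503.3,212.4,28.5])"
```

```text
t: 22.1
eef_pos: [501.3, 217.6, 109.5]
tcp_rot: [-0.002, 0.73, -0.683, -0.0]
ft_force: [0.3, -0.8, -0.1]
finger_gap: 21.3
trans [ 0.0018 -0.0012  0.0802] rot [-0.0011  0.0009 -0.    ] yaw now -1.509
```

View pics/j1.png

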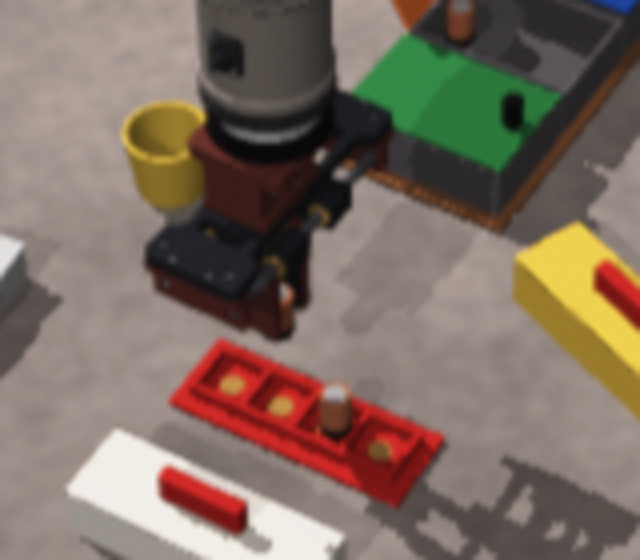

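The first cell stands upright in pocket 2 (crop 334,405) and the second hangs in the jaws. I'll lower it into pocket 3.

```bash
python3 -m pendant '[{"grip":1,"translation":[0.001,-0.001,0.03],"delta_rot":[0,0,0]},{"grip":1,"translation":[0.001,-0.001,0.055],"delta_rot":[0,0,0]},{"grip":1,"translation":[0.001,-0.001,0.073],"delta_rot":[0,0,0]},{"grip":1,"translation":[0.001,-0.001,0.08],"delta_rot":[0,0,0]},{"grip":1,"translation":[0.001,-0.001,0.08],"delta_rot":[0,0,0]},{"grip":1,"translation":[0.001,-0.001,0.08],"delta_rot":[0,0,0]},{"grip":0,"translation":[0.001,-0.001,0.08],"delta_rot":[0,0,0]},{"grip":0,"translation":[0.001,-0.001,0.08],"delta_rot":[0,0,0]},{"grip":0,"translation":[0.001,-0.001,0.08],"delta_rot":[0,0,0]},{"grip":0,"translation":[0.001,-0.001,0.065],"delta_rot":[0,0,0]}]'
python3 -c "
from h import *
rows([605.5,-156,100],-1.51)"
```

```text
t: 23.4
eef_pos: [502.2, 212.8, 43.4]
tcp_rot: [0.0, 0.729, -0.685, -0.0]
ft_force: [0.3, 0.5, 0.8]
finger_gap: 43.5
trans [ 0.3745 -0.0801 -0.0567] rot [ 0.0011 -0.0001  0.0015] yaw now -1.509
```

```bash
python3 -m pendant '[{"grip":0,"translation":[0,0,-0.05],"delta_rot":[0,0,0]},{"grip":0,"translation":[0.04,-0.009,-0.08],"delta_rot":[0,0,0]},{"grip":0,"translation":[0.095,-0.02,-0.08],"delta_rot":[0,0,0]},{"grip":0.1,"translation":[0.15,-0.032,-0.08],"delta_rot":[0,0,0]},{"grip":0.1,"translation":[0.205,-0.044,-0.08],"delta_rot":[0,0,0]},{"grip":0.1,"translation":[0.26,-0.056,-0.08],"delta_rot":[0,0,0]},{"grip":0.1,"translation":[0.315,-0.068,-0.08],"delta_rot":[0,0,0]},{"grip":0.1,"translation":[0.36,-0.077,-0.08],"delta_rot":[0,0,0]},{"grip":0.1,"translation":[0.3745,-0.080,-0.07],"delta_rot":[0,0,0]},{"grip":0.1,"translation":[0.3745,-0.080,-0.06],"delta_rot":[0,0,0]}]'
python3 -c "
from h import *
rows([605.5,-156,35],-1.51)"
```

```text
t: 24.65
eef_pos: [605.3, -156.3, 103.1]
tcp_rot: [0.0, 0.728, -0.685, -0.0]
ft_force: [-0.2, -0.1, -0.6]
finger_gap: 39.2
trans [-0.0002 -0.0003  0.0681] rot [0.0008 0.0003 0.0001] yaw now -1.51
```

```bash
python3 -m pendant '[{"grip":0.1,"translation":[0,0,0.025],"delta_rot":[0,0,0]},{"grip":0.1,"translation":[0,0,0.045],"delta_rot":[0,0,0]},{"grip":0.1,"translation":[0,0,0.06],"delta_rot":[0,0,0]},{"grip":0.1,"translation":[0,0,0.068],"delta_rot":[0,0,0]},{"grip":0.1,"translation":[0,0,0.068],"delta_rot":[0,0,0]},{"grip":1,"translation":[0,0,0.068],"delta_rot":[0,0,0]},{"grip":1,"translation":[0,0,0.068],"delta_rot":[0,0,0]},{"grip":1,"translation":[0,0,0.068],"delta_rot":[0,0,0]},{"grip":1,"translation":[0,0,0.068],"delta_rot":[0,0,0]},{"grip":1,"translation":[0,0,0.068],"delta_rot":[0,0,0]}]'
python3 -c "
from h import *
rows([541.2,216,110]); rows([427.6,205.2,110])"
```

```text
t: 25.9
eef_pos: [605.7, -156.3, 35.8]
tcp_rot: [-0.0, 0.728, -0.685, 0.0]
ft_force: [-0.8, 0.6, 5.8]
finger_gap: 21.5
trans [-0.3756  0.0418 -0.0742] rot [-0.0002 -0.      0.    ] yaw now -1.51
trans [-0.3717  0.1558 -0.0743] rot [-0.0002 -0.      0.    ] yaw now -1.51
```

```bash
python3 -m pendant '[{"grip":1,"translation":[0,0,-0.05],"delta_rot":[0,0,0]},{"grip":1,"translation":[0,0,-0.09],"delta_rot":[0,0,0]},{"grip":1,"translation":[-0.05,0.006,-0.09],"delta_rot":[0,0,0]},{"grip":1,"translation":[-0.105,0.012,-0.09],"delta_rot":[0,0,0]},{"grip":1,"translation":[-0.16,0.018,-0.09],"delta_rot":[0,0,0]},{"grip":1,"translation":[-0.215,0.024,-0.09],"delta_rot":[0,0,0]},{"grip":1,"translation":[-0.27,0.030,-0.09],"delta_rot":[0,0,0]},{"grip":1,"translation":[-0.325,0.036,-0.09],"delta_rot":[0,0,0]},{"grip":1,"translation":[-0.3755,0.042,-0.08],"delta_rot":[0,0,0]},{"grip":1,"translation":[-0.3755,0.042,-0.075],"delta_rot":[0,0,0]}]'
python3 -c "
from h import *
rows([541.2,216,29.5])"
```

```text
t: 27.15
eef_pos: [538.8, 221.4, 110.3]
tcp_rot: [-0.001, 0.731, -0.682, -0.001]
ft_force: [0.2, -0.5, -0.8]
finger_gap: 21.1
trans [ 0.0058 -0.0021  0.0807] rot [0.0008 0.0026 0.    ] yaw now -1.502
```

```bash
python3 -m pendant '[{"grip":1,"translation":[0.006,-0.002,0.03],"delta_rot":[0,0,0]},{"grip":1,"translation":[0.006,-0.002,0.055],"delta_rot":[0,0,0]},{"grip":1,"translation":[0.006,-0.002,0.073],"delta_rot":[0,0,0]},{"grip":1,"translation":[0.006,-0.002,0.08],"delta_rot":[0,0,0]},{"grip":1,"translation":[0.006,-0.002,0.0805],"delta_rot":[0,0,0]},{"grip":1,"translation":[0.006,-0.002,0.0805],"delta_rot":[0,0,0]},{"grip":0,"translation":[0.006,-0.002,0.0805],"delta_rot":[0,0,0]},{"grip":0,"translation":[0.006,-0.002,0.0805],"delta_rot":[0,0,0]},{"grip":0,"translation":[0.006,-0.002,0.0805],"delta_rot":[0,0,0]},{"grip":0,"translation":[0.006,-0.002,0.06],"delta_rot":[0,0,0]}]'
python3 -c "
from h import *
rows([720,-152,230],-1.51)"
```

```text
t: 28.4
eef_pos: [539.9, 215.2, 49.2]
tcp_rot: [0.001, 0.731, -0.682, -0.002]
ft_force: [0.3, 0.2, 0.1]
finger_gap: 44.0
trans [ 0.3785 -0.1536 -0.1819] rot [0.0038 0.0015 0.0084] yaw now -1.502
```

Three cells are placed. Now behind the leaning lid, fingers straddling its knob, to pull it forward and press it shut.

```bash
python3 -m pendant '[{"grip":0,"translation":[0,0,-0.05],"delta_rot":[0,0,0]},{"grip":0,"translation":[0.03,-0.014,-0.10],"delta_rot":[0,0,0]},{"grip":0,"translation":[0.075,-0.035,-0.14],"delta_rot":[0,0,0]},{"grip":0,"translation":[0.125,-0.058,-0.17],"delta_rot":[0,0,0]},{"grip":0,"translation":[0.175,-0.081,-0.18],"delta_rot":[0,0,0]},{"grip":0,"translation":[0.225,-0.105,-0.18],"delta_rot":[0,0,0]},{"grip":0,"translation":[0.275,-0.128,-0.18],"delta_rot":[0,0,0]},{"grip":0,"translation":[0.325,-0.151,-0.18],"delta_rot":[0,0,0]},{"grip":0,"translation":[0.375,-0.174,-0.18],"delta_rot":[0,0,0]},{"grip":0,"translation":[0.375,-0.174,-0.18],"delta_rot":[0,0,0]}]'
python3 -c "
from h import *
t=snap('top','k1',(180,190,280,300),5)
rows([738,-149,158],-1.51)
"
```

```text
t: 29.65
eef_pos: [740.4, -153.9, 226.7]
tcp_rot: [0.002, 0.729, -0.685, -0.001]
ft_force: [0.1, 0.3, 0.2]
finger_gap: 43.9
trans [-0.0011  0.0016  0.069 ] rot [0.0048 0.0009 0.0044] yaw now -1.506
```

View pics/k1.png

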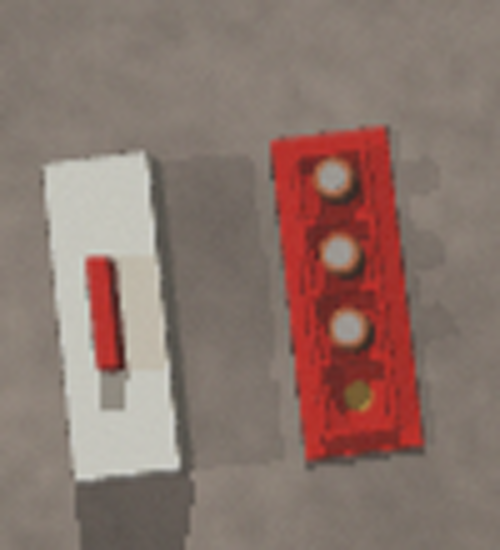

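Three cells stand in pockets (335,178), (342,253) and (350,328), and the cover is where I left it. Closing the lid.

```bash
python3 -m pendant '[{"grip":0,"translation":[-0.001,0,0.03],"delta_rot":[0.005,0,0]},{"grip":0,"translation":[-0.001,0,0.06],"delta_rot":[0.005,0,0]},{"grip":0,"translation":[-0.001,0,0.069],"delta_rot":[0.005,0,0]},{"grip":0,"translation":[-0.001,0.0,0.069],"delta_rot":[0.005,0,0]},{"grip":0,"translation":[-0.001,0.02,0.069],"delta_rot":[0.005,0,0]},{"grip":0,"translation":[-0.001,0.045,0.069],"delta_rot":[0.005,0,0]},{"grip":0,"translation":[-0.001,0.065,0.069],"delta_rot":[0.005,0,0]},{"grip":0,"translation":[-0.001,0.085,0.069],"delta_rot":[0.005,0,0]},{"grip":0,"translation":[-0.001,0.099,0.069],"delta_rot":[0.005,0,0]},{"grip":0,"translation":[-0.001,0.099,0.069],"delta_rot":[0.005,0,0]}]'
python3 -c "
from h import *
for p in((601,-156,158),(573,-157.5,143),(550,-159,121),(535,-160,94),(529,-160,63)): rows(p,-1.51)
"
```

```text
t: 30.95
eef_pos: [640.7, -155.6, 159.6]
tcp_rot: [-0.001, 0.73, -0.684, 0.0]
ft_force: [0.4, -0.1, 0.5]
finger_gap: 43.8
trans [-0.0022  0.0397  0.0016] rot [-0.0013  0.0003  0.0041] yaw now -1.506
trans [-0.0025  0.0677  0.0166] rot [-0.0013  0.0003  0.0041] yaw now -1.506
trans [-0.0025  0.0908  0.0385] rot [-0.0013  0.0003  0.0041] yaw now -1.506
trans [-0.0024  0.1059  0.0655] rot [-0.0013  0.0003  0.0041] yaw now -1.506
trans [-0.0028  0.1119  0.0965] rot [-0.0013  0.0003  0.0041] yaw now -1.506
```

```bash
python3 -m pendant '[{"grip":0,"translation":[-0.002,0.02,0.001],"delta_rot":[0,0,0]},{"grip":0,"translation":[-0.002,0.04,0.002],"delta_rot":[0,0,0]},{"grip":0,"translation":[-0.002,0.055,0.009],"delta_rot":[0,0,0]},{"grip":0,"translation":[-0.002,0.068,0.017],"delta_rot":[0,0,0]},{"grip":0,"translation":[-0.002,0.08,0.027],"delta_rot":[0,0,0]},{"grip":0,"translation":[-0.002,0.091,0.039],"delta_rot":[0,0,0]},{"grip":0,"translation":[-0.002,0.1,0.052],"delta_rot":[0,0,0]},{"grip":0,"translation":[-0.002,0.106,0.066],"delta_rot":[0,0,0]},{"grip":0,"translation":[-0.002,0.11,0.082],"delta_rot":[0,0,0]},{"grip":0,"translation":[-0.002,0.112,0.09],"delta_rot":[0,0,0]}]'
python3 -m pendant '[{"grip":0,"translation":[0,0,0.003],"delta_rot":[0,0,0]},{"grip":0,"translation":[0,0,0.006],"delta_rot":[0,0,0]},{"grip":0,"translation":[0,0,0.007],"delta_rot":[0,0,0]},{"grip":0,"translation":[0,0,0.007],"delta_rot":[0,0,0]},{"grip":0,"translation":[0,0,0.007],"delta_rot":[0,0,0]},{"grip":0,"translation":[0,0,0.007],"delta_rot":[0,0,0]},{"grip":0,"translation":[0,0,0.007],"delta_rot":[0,0,0]},{"grip":0,"translation":[0,0,0.007],"delta_rot":[0,0,0]},{"grip":0,"translation":[0,0,0.007],"delta_rot":[0,0,0]},{"grip":0,"translation":[0,0,0.007],"delta_rot":[0,0,0]}]'
python3 -c "
from h import *
t=snap('side','l1',(270,110,430,250),4);rows([472,335,200],-1.474)"
```

```text
t: 32.2
eef_pos: [528.3, -160.7, 68.1]
tcp_rot: [-0.0, 0.73, -0.684, -0.0]
ft_force: [1.7, -0.4, 0.9]
finger_gap: 44.2
t: 33.45
eef_pos: [528.1, -160.7, 62.9]
tcp_rot: [0.0, 0.73, -0.684, -0.0]
ft_force: [-6.5, 1.0, 19.0]
finger_gap: 43.9
trans [-0.4983  0.024  -0.137 ] rot [ 0.0006  0.0002 -0.032 ] yaw now -1.506
```

View pics/l1.png

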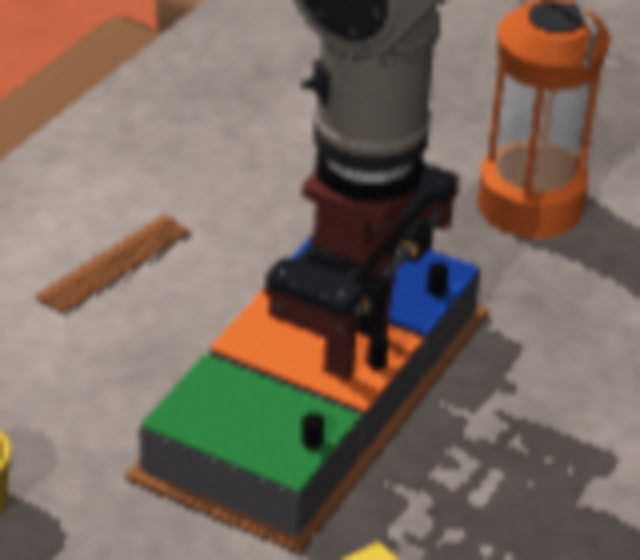

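The orange lid is down flat (tips pressing with 19 N at z 55). I'll rise and check numerically whether the cover has moved.

```bash
python3 -m pendant '[{"grip":0,"translation":[0,0,-0.03],"delta_rot":[0,0,0]},{"grip":0,"translation":[0,0,-0.08],"delta_rot":[0,0,0]},{"grip":0,"translation":[0,0,-0.13],"delta_rot":[0,0,0]},{"grip":-0.4,"translation":[-0.05,0,-0.14],"delta_rot":[0,0,0]},{"grip":-0.4,"translation":[-0.10,0.005,-0.14],"delta_rot":[0,0,0]},{"grip":-0.4,"translation":[-0.15,0.008,-0.14],"delta_rot":[0,0,0]},{"grip":-0.4,"translation":[-0.20,0.01,-0.14],"delta_rot":[0,0,0.03]},{"grip":-0.4,"translation":[-0.22,0.011,-0.14],"delta_rot":[0,0,0.03]},{"grip":-0.4,"translation":[-0.22,0.011,-0.14],"delta_rot":[0,0,0.03]},{"grip":-0.4,"translation":[-0.22,0.011,-0.14],"delta_rot":[0,0,0.03]}]'
cat > diff.py <<'E'
from h import *
t=env.snapshot('top'); im=t['color'][190:300,180:280].astype(int)
old=cv2.resize(cv2.imread('pics/k1.png'),(100,110),interpolation=cv2.INTER_AREA).astype(int)
print('diff px',(np.abs(im-old).max(2)>40).sum())
im=t['color'].astype(int); x0,y0,x1,y1=150,180,300,310
c=im[y0:y1,x0:x1]; m=((c.min(2)>150)).astype(np.uint8)
n,l,st,ce=cv2.connectedComponentsWithStats(m)
for i in range(1,n):
    if st[i][4]>200: print(st[i],ce[i]+[x0,y0],cv2.minAreaRect(np.argwhere(l==i)[:,::-1].astype(np.float32)))
b,g,r=c[...,0],c[...,1],c[...,2]; m=((r>130)&(g<70)&(b<70)).astype(np.uint8); n,l,st,ce=cv2.connectedComponentsWithStats(m)
for i in range(1,n):
    if st[i][4]>15: uv=ce[i]+[x0,y0]; print('red',st[i],uv,world(t,uv,69).round(1))
E
python3 diff.py; python3 -c "
from h import *
rows([472,335,200],-1.474)"
```

```text
t: 34.75
eef_pos: [503.3, 56.8, 203.0]
tcp_rot: [0.0, 0.719, -0.695, 0.0]
ft_force: [-0.4, -0.3, 0.3]
finger_gap: 61.7
diff px 479
[  39   40   27   66 1121] [201.7573595 252.3764496] ((51.603912353515625, 72.697509765625), (63.71774673461914, 20.78338050842285), 84.05313110351562)
red [ 84  36  31  66 880] [248.81590909 248.10340909] [478.8 204.4  69. ]
red [48 62  5 22 77] [200.06493506 252.07792208] [471.7 331.1  69. ]
trans [-0.2794  0.0222  0.0029] rot [ 0.0005 -0.0004 -0.0642] yaw now -1.538
```

```bash
python3 -m pendant '[{"grip":-0.4,"translation":[-0.055,0.004,0],"delta_rot":[0,0,-0.03]},{"grip":-0.4,"translation":[-0.11,0.008,0],"delta_rot":[0,0,-0.064]},{"grip":-0.4,"translation":[-0.165,0.013,0],"delta_rot":[0,0,-0.064]},{"grip":-0.4,"translation":[-0.22,0.018,0],"delta_rot":[0,0,-0.064]},{"grip":-0.4,"translation":[-0.265,0.021,0.02],"delta_rot":[0,0,-0.064]},{"grip":-0.4,"translation":[-0.279,0.022,0.05],"delta_rot":[0,0,-0.064]},{"grip":-0.4,"translation":[-0.279,0.022,0.085],"delta_rot":[0,0,-0.064]},{"grip":-0.4,"translation":[-0.279,0.022,0.1],"delta_rot":[0,0,-0.064]},{"grip":-0.4,"translation":[-0.279,0.022,0.1],"delta_rot":[0,0,-0.064]},{"grip":-0.4,"translation":[-0.279,0.022,0.1],"delta_rot":[0,0,-0.064]}]'; python3 -c "
from h import *
rows([472.6,334.9,57],-1.474)
snap('side','m1',(200,210,360,350),4)"
```

```text
t: 36.05
eef_pos: [473.2, 334.6, 104.1]
tcp_rot: [-0.001, 0.74, -0.673, 0.0]
ft_force: [0.8, 0.2, -0.3]
finger_gap: 61.6
trans [-0.0003  0.0006  0.0471] rot [-0.0012  0.0005 -0.0013] yaw now -1.475
```

View pics/m1.png

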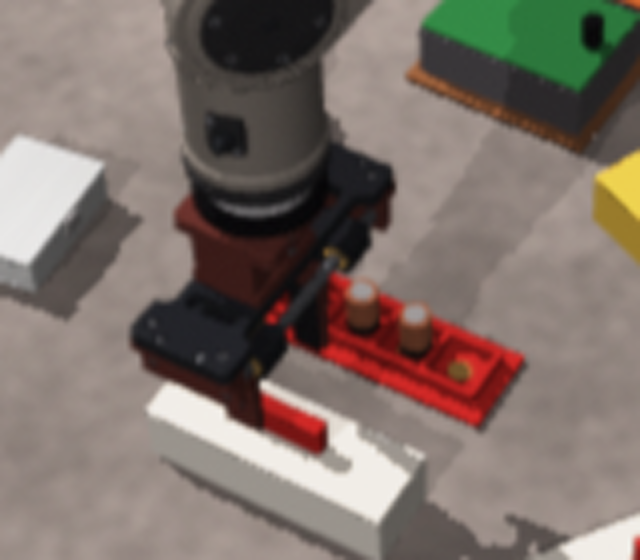

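The jaws straddle the bar (crop 290,420) and the cover is unmoved. Grasp it.

```bash
python3 -m pendant '[{"grip":-0.4,"translation":[0,0.001,0.025],"delta_rot":[0,0,0]},{"grip":-0.2,"translation":[0,0.001,0.042],"delta_rot":[0,0,0]},{"grip":1,"translation":[0,0.001,0.047],"delta_rot":[0,0,0]},{"grip":1,"translation":[0,0.001,0.047],"delta_rot":[0,0,0]},{"grip":1,"translation":[0,0.001,0.047],"delta_rot":[0,0,0]},{"grip":1,"translation":[0,0.001,0.047],"delta_rot":[0,0,0]},{"grip":1,"translation":[0,0.001,0.047],"delta_rot":[0,0,0]},{"grip":1,"translation":[0,0.001,0.047],"delta_rot":[0,0,0]},{"grip":1,"translation":[0,0.001,0.047],"delta_rot":[0,0,0]},{"grip":1,"translation":[0,0.001,0.047],"delta_rot":[0,0,0]}]'; cat > cov.py <<'E'
from h import *
rows([485.5,210.8,140],-1.474)
E
python3 cov.py
```

```text
t: 37.35
eef_pos: [472.3, 334.7, 57.4]
tcp_rot: [-0.001, 0.74, -0.672, 0.0]
ft_force: [-0.6, -0.3, 2.7]
finger_gap: 11.5
trans [ 0.1246 -0.0014 -0.0826] rot [-0.0017  0.0006 -0.0011] yaw now -1.475
```

```bash
python3 -m pendant '[{"grip":1,"translation":[0,0,-0.03],"delta_rot":[0,0,0]},{"grip":1,"translation":[0,0,-0.06],"delta_rot":[0,0,0]},{"grip":1,"translation":[0,0,-0.083],"delta_rot":[0,0,0]},{"grip":1,"translation":[0.03,0,-0.083],"delta_rot":[0,0,0]},{"grip":1,"translation":[0.07,-0.001,-0.083],"delta_rot":[0,0,0]},{"grip":1,"translation":[0.105,-0.001,-0.083],"delta_rot":[0,0,0]},{"grip":1,"translation":[0.1246,-0.0014,-0.083],"delta_rot":[0,0,0]},{"grip":1,"translation":[0.1246,-0.0014,-0.083],"delta_rot":[0,0,0]},{"grip":1,"translation":[0.1246,-0.0014,-0.083],"delta_rot":[0,0,0]},{"grip":1,"translation":[0.1246,-0.0014,-0.083],"delta_rot":[0,0,0]}]'; python3 - <<'E'
from h import *
t=env.snapshot('top'); f=lambda U,V:((U+.5)/5-.5+180,(V+.5)/5-.5+190)
C=np.array([world(t,f(*p),45)[:2] for p in((44,162),(148,152),(181,469),(77,480))]);a=(C[0]+C[1]-C[2]-C[3])
print(C.mean(0),"yaw",np.arctan2(a[1],a[0]))
rows([485.5,210.8,62],-1.474)
E
```

```text
t: 38.6
eef_pos: [485.2, 212.2, 140.4]
tcp_rot: [-0.001, 0.741, -0.672, 0.0]
ft_force: [0.0, -0.1, -0.7]
finger_gap: 12.0
[472.24144483 330.48160182] yaw 0.09669420962598277
trans [ 0.0014 -0.      0.0784] rot [-0.0017  0.0013  0.0007] yaw now -1.473
```

```bash
python3 -m pendant '[{"grip":1,"translation":[0.002,0,0.01],"delta_rot":[0,0,0]},{"grip":1,"translation":[0.002,0,0.025],"delta_rot":[0,0,0]},{"grip":1,"translation":[0.002,0,0.04],"delta_rot":[0,0,0]},{"grip":1,"translation":[0.002,0,0.05],"delta_rot":[0,0,0]},{"grip":1,"translation":[0.002,0,0.058],"delta_rot":[0,0,0]},{"grip":1,"translation":[0.002,0,0.064],"delta_rot":[0,0,0]},{"grip":1,"translation":[0.002,0,0.070],"delta_rot":[0,0,0]},{"grip":1,"translation":[0.002,0,0.073],"delta_rot":[0,0,0]},{"grip":1,"translation":[0.002,0,0.073],"delta_rot":[0,0,0]},{"grip":1,"translation":[0.002,0,0.073],"delta_rot":[0,0,0]}]'; python3 -c "
from h import *
rows([485.2,210,62],-1.474); print(env.state()['wrist_torque'])"
```

```text
t: 39.9
eef_pos: [485.7, 210.3, 67.6]
tcp_rot: [-0.001, 0.741, -0.672, 0.0]
ft_force: [-0.0, 0.7, -0.8]
finger_gap: 11.8
trans [0.0002 0.0005 0.0056] rot [-0.0021  0.0014  0.0007] yaw now -1.473
[-0.01624895  0.01040976 -0.03421442]
```

Free of contact below the rib tops. I'll seat and release it.

```bash
python3 -m pendant '[{"grip":1,"translation":[0,0,0.003],"delta_rot":[0,0,0]},{"grip":1,"translation":[0,0,0.005],"delta_rot":[0,0,0]},{"grip":1,"translation":[0,0,0.005],"delta_rot":[0,0,0]},{"grip":-0.4,"translation":[0,0,0.005],"delta_rot":[0,0,0]},{"grip":-0.4,"translation":[0,0,0.005],"delta_rot":[0,0,0]},{"grip":-0.4,"translation":[0,0,0.005],"delta_rot":[0,0,0]},{"grip":-0.4,"translation":[0,0,0.005],"delta_rot":[0,0,0]},{"grip":-0.4,"translation":[0,0,-0.02],"delta_rot":[0,0,0]},{"grip":-0.4,"translation":[0,0,-0.07],"delta_rot":[0,0,0]},{"grip":-0.4,"translation":[0,0,-0.12],"delta_rot":[0,0,0]}]'
python3 -m pendant '[{"grip":-0.4,"translation":[0,0,-0.05],"delta_rot":[0,0,0]},{"grip":-0.4,"translation":[0.05,0,-0.08],"delta_rot":[0,0,0]},{"grip":-0.4,"translation":[0.1,0,-0.08],"delta_rot":[0,0,0]},{"grip":-0.4,"translation":[0.15,0,-0.08],"delta_rot":[0,0,0]},{"grip":-0.4,"translation":[0.2,-0.02,-0.08],"delta_rot":[0,0,0]},{"grip":-0.4,"translation":[0.2,-0.06,-0.08],"delta_rot":[0,0,0]},{"grip":-0.4,"translation":[0.2,-0.1,-0.08],"delta_rot":[0,0,0]},{"grip":-0.4,"translation":[0.2,-0.15,-0.08],"delta_rot":[0,0,0]},{"grip":-0.4,"translation":[0.2,-0.2,-0.08],"delta_rot":[0,0,0]},{"grip":-0.4,"translation":[0.2,-0.2,-0.08],"delta_rot":[0,0,0]}]'
python3 - <<'E'
from h import *
a=env.snapshot('side')['color'][120:330,220:430]; b=env.snapshot('top')['color'][180:290,200:300]
A=cv2.resize(a,(500,500),interpolation=cv2.INTER_CUBIC); B=cv2.resize(b,None,fx=3,fy=3,interpolation=cv2.INTER_CUBIC)
o=np.zeros((500,800,3),np.uint8); o[:,:500]=A; o[:330,500:800]=B; cv2.imwrite('pics/z.png',o)
E
```

```text
t: 41.15
eef_pos: [485.1, 210.0, 188.7]
tcp_rot: [-0.001, 0.741, -0.672, -0.0]
ft_force: [1.3, 0.0, -0.8]
finger_gap: 61.3
t: 42.4
eef_pos: [705.5, 30.8, 266.6]
tcp_rot: [-0.001, 0.741, -0.672, -0.001]
ft_force: [0.2, -0.3, 0.8]
finger_gap: 61.6
```

View pics/z.png

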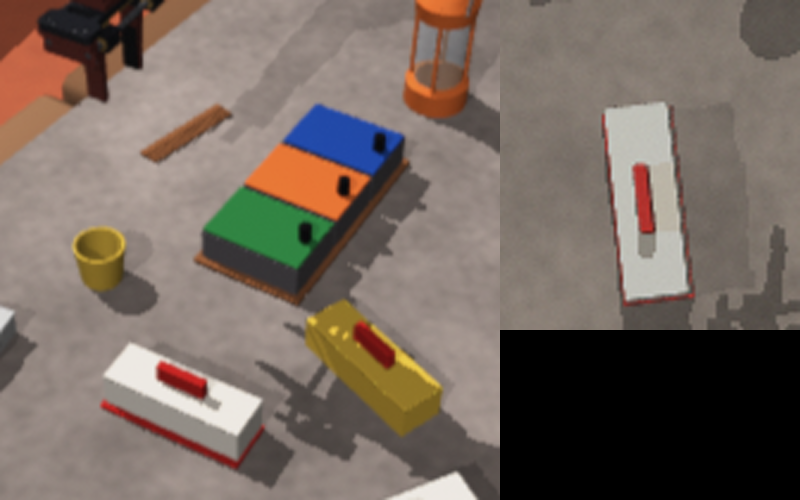

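The cover sits level on the red base with an even thin rim, and all three lids are flat. Handing in.

```bash
python3 -c "
from rig import env
print(env.hand_in())"
```

```text
the job is handed in; nothing more can be done
None
```

The job is done and handed in at about 42 s on the robot's clock. I lifted the small white cover off the red holder and opened only the orange lid. The box held three cells, and I stood them in pockets 2, 3 and 4. I then pressed the orange lid shut and put the cover back.

**Last checks:**
- **Cells:** the top camera showed all three upright in their pockets. I did not check them again once the cover was on.
- **Lids:** all three look flat in the final picture. I pressed the orange one down with about 19 N, with the fingertips at lid height.
- **Cover:** it sits level with an even thin red rim all round, and it went down past the rib tops without contact force. I did not measure its height to the millimetre.
- **Other things:** the lantern, cup and comb look undisturbed. The tin is only partly in the last picture, but the arm never went near it.

**What went wrong or disagreed:**
- My first grasp of a cell was 12 mm short, with the gap reading 19.4 mm instead of about 21. I opened and regripped before lifting.
- The top camera placed the set-down cover about 4 mm in y from where the arm said it was. I split the difference within the 4 mm of play.

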